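# Pack the puzzle tile and snap the case lid shut

## Robot

A 6-joint arm with a two-finger parallel gripper is mounted at the origin on the work surface. World frame = base frame: x ahead of the robot, y to its left, z up, the work surface at z = 0. Lengths are in m, angles in rad, forces in N, time in s.
With the tool pointing down it reaches from about 0.275 to 0.975 m from the base axis. Payload 8.4 kg.
Tool frame: the origin (TCP) lies at the very end of the fingers, on their centre line; the grasp point (between the pads) lies 19 mm behind it; z points along the fingers, y is the line along which they close (so a half turn about z gives the same grasp; the last joint's range is limited). The gripper opens to 92 mm and grips with 3 to 60 N. Pads are 20 mm wide; open, the fingers measure 128 mm over their backs; the gripper's body (75 mm by 189 mm) begins 69 mm behind the grasp point.
Start: joints at [1.26, 0.353, 1.633, -0, 1.155, -0.002], TCP at [0.19, 0.595, 0.18] pointing down, gripper open.
Joint ranges: [-2.63, 2.63], [-0.92, 2.1], [0.06, 2.66], [-1.3, 4.44], [0, 2.69], [-3.02, 3.02]. Speed limits (rad/s): [2.22, 2.22, 2.79, 3.14, 3.14, 3.14].

## Interface

Orientations are given as a unit quaternion [w, x, y, z].
In Python, from rig import get_obs, viewer, ticket gives the robot as it stands.
- The arm moves only by the tool move_arm, never from a script. Its argument "motion" is one flat list of numbers, 7 for each row, row after row: the shift along the world's x, y, z in mm, then the turn, a rotation vector about the world's x, y, z in rad, then the finger opening in mm, from 0 to 91.9. A call has 1 to 5 rows; each row shifts and turns the commanded pose from where the row before left it; what a row does not reach is not made up. A row lasts 1/10 s, in which the tool goes at most 50 mm and 8.59 degrees, less where a joint would pass 70% of its speed; a pose out of reach is approached as far as the arm can. A call with a gripper value outside its range is refused whole. The fingers move at their own pace and stop on an object; "newtons" is the grip in N (left out, the last holds). Time passes only in rows, so rows that do not move let the fingers close. It gives the time, the measured TCP pose, the force, the opening and the grip force at its end, in the units of the state.
- get_obs(): the state, without advancing time (a new reading comes with each control period).
- viewer.capture(name): name is "side" or "top"; returns a dict with "frame" (384x512x3 uint8, red, green, blue), "range_z" (384x512 float32, m along the optical axis (not along the pixel's ray), 0 where there is no reading), "fovy" (degrees; the focal length in pixels is half the picture's height over the tangent of half this angle, whatever the lens; pixels are square), "cx", "cy" (the principal point, pixels), "origin" and "attitude" of the camera in the world. Camera axes: x right, y up, looking along -z (the intrinsics and any distortion apply to the point x, -y, -z); pixel columns grow to the right and rows downward; lengths in m; the calibration is good to about 2 mm. A picture is of the moment at which its call begins.
- ticket.sign_off(): hands the job in; it is judged then, once.
The state is a dict: "time": time; "joint_pos": joint angles; "qvel": joint speeds; "tau": joint torques, N m; "ee_pos": TCP position; "eef_rot": TCP orientation; "force": force on the tool from outside, world axes, zero at the start; "moment": the same for the moment, N m; "opening": opening from 0.0 (shut) to 1.0 (fully open); "grip_force": force on a finger pad.
Only numpy, scipy, OpenCV 4.12 (cv2) and the standard library are available. Lean on these libraries where they do the work, as an engineer would, in place of code of your own. Each camera call takes 0.05 s, during which the arm holds its last target. There are 200 camera calls.

## Task

Pack the puzzle away: lay the loose long waisted tile flat in the empty bay of the wooden case and let go of it. Then take the case's lid, hook its tongue under the bridge at the end of the case nearest the robot, swing the lid down and press its other end until the spring catch snaps over it and the lid lies flat, and let go. Leave the cup and the other two tiles where they are.

Things in the scene. Friction and masses are not known exactly. Their poses are not given: they have to be found in the camera images.
- tile_centre (a point): Centre (half-way up) of the loose tile to pack: plain wood, dog-bone shape, 120 mm long along its x, 24 mm thick (z): two round ends of 48 mm diameter centred 36 mm either side of the middle, joined by a straight waist 34 mm wide (along y). About 0.11 kg, lies flat on the table. Grasp it across the waist.
- case: Open wooden case fixed to the table, origin at its underside. x runs from the slot end, which faces the robot (x = -100 mm), to the catch end (+90 mm), z up. 140 mm wide (y), flat rim 50 mm above the table. Tiles already stowed on edge near the catch end, below the rim, are part of it.
- case_bay (a point): Centre of the floor of the case's empty bay, 72 mm in +x from case_slot (12 mm to -x of the case's origin); axes as the case's. The bay is 136 mm (x) by 120 mm (y), its floor 10 mm above the table and 40 mm below the rim. The tile goes in lengthways along x.
- case_slot (a point): Mouth of the slot at the near end: middle of the slot's floor (level with the rim, 50 mm above the table), right under the inner edge of the bridge; axes as the case's. The slot opens to +x, runs 11 mm to -x up to a rigid stop, is 13 mm high, 68 mm wide (y). The bridge over it is 8 mm thick (top 71 mm above the table); with its cheeks it is 104 mm wide.
- case_rear (a point): Middle of the rim's far (catch) end, 50 mm above the table, 174 mm in +x from case_slot; axes as the case's. The shut lid's rear edge lies here. The catch's nose overhangs it: tip 3 mm to -x of here, underside 57.5 mm above the table; from 60 mm a bevel leads up and outwards to 70 mm; top 72 mm high, 2 to 8 mm to +x of here.
- catch (a joint): Steel spring catch at the far end of the case, 40 mm wide (y): 0 at rest, grows to 0.008 m as it is pushed outwards (+x of the case), springs back by itself with 1 to 2.5 N. Pressing the rear of the lid down with some 3 to 10 N drives the catch aside; it then snaps back over the lid.
- lid_tip (a point): Middle of the front end of the lid's tongue, on the underside. The lid is a loose flat wooden board 6 mm thick, 185 mm long (x): the tongue is its first 18 mm, 60 mm wide (y); the rest is 130 mm wide. Axes: x from tongue to rear edge, z out of its top. About 0.16 kg. It starts flat on the table, tongue towards the robot.
- lid_rib (a point): Centre of the grip rib on the lid: an upright dark wooden bar 20 mm wide (along the lid's x), 70 mm long (y), 30 mm high, from 6 to 36 mm above the lid's underside. It is 127.5 mm behind lid_tip (+x), 21 mm above the underside. Axes as the lid's.
- lid_rear (a point): Middle of the lid's rear edge, on its underside, 185 mm behind lid_tip (+x). Axes as the lid's.
- round_tile_top (a point): Top centre of a round wooden tile, 90 mm across and 12 mm thick; a bystander, to be left alone.
- pencil_cup_rim (a point): Centre of the mouth of a white cup, 72 mm across and 95 mm high; a bystander, to be left alone.
- cross_tile: Wooden cross-shaped tile, 75 by 100 by 12 mm, flat on the table, origin at the centre of its underside; a bystander, to be left alone.
Things that resemble listed ones, but are neither listed nor needed, are in the scene too. What is shaped like the part that bears tile_centre but orange is not meant. Leave any turquoise look-alike of the part that bears lid_tip alone.

How it is judged:
On the way, in this order (a step that is already met when the one before it is completed fails the run):
1. the waisted tile lies flat on the floor of the case's bay, let go (x of tile_centre in the frame of case_bay between -0.016 and 0.016 m and y of tile_centre in the frame of case_bay between -0.048 and 0.048 m and z of tile_centre in the frame of case_bay between 0.007 and 0.017 m and angle between tile_centre's own z axis and vertical below 0.1 rad and contact force between the fingers and tile below 0.3 N), for 0.2 s.
2. the lid, its rear raised, has its tongue hooked at least 3 mm under the bridge (x of lid_tip in the frame of case_slot between -0.016 and -0.003 m and y of lid_tip in the frame of case_slot between -0.012 and 0.012 m and z of lid_tip in the frame of case_slot between -0.004 and 0.012 m and angle between lid_tip's own z axis and vertical above 0.05 rad), for 0.1 s.
At the end, for the whole second after the job is handed in: Tile flat in the bay (within 16 mm of its centre lengthways, 48 mm across). Lid flat on the rim (0.03 rad, rear edge within 3 mm of the rim), tongue 5 mm or more under the bridge, within 10 mm of its middle; catch sprung back over it (under 2.5 mm open). Both released, at rest (all of step 1 and x of lid_tip in the frame of case_slot between -0.016 and -0.005 m and y of lid_tip in the frame of case_slot between -0.01 and 0.01 m and z of lid_tip in the frame of case_slot between -0.003 and 0.004 m and z of lid_rear in the frame of case_rear between -0.003 and 0.003 m and y of lid_rear in the frame of case_rear between -0.012 and 0.012 m and angle between lid_tip's own z axis and vertical below 0.03 rad and value of joint catch below 0.0025 m and contact force between the fingers and lid below 0.3 N and linear speed of lid below 0.02 m/s); the robot touches nothing.
It fails at once if the round tile is shifted by more than 30 mm (distance of round_tile_top from where it was at the start of the episode above 0.03 m).
It fails at once if the cup is shifted by more than 30 mm (distance of pencil_cup_rim from where it was at the start of the episode above 0.03 m).
It fails at once if the cross-shaped tile is shifted by more than 30 mm (distance of cross_tile from where it was at the start of the episode above 0.03 m).
It also fails if it takes over 53 s, if anything falls off the work surface, if the arm or the gripper's body presses on something with over 40 N, if the wrist force passes 120 N, or if a joint passes its speed limit or range.

## Working session

There is one attempt and no reset: what is moved stays moved. The work goes in short steps, Python scripts to look and compute and a tool call to move; the robot and the scene stay as the last step left them, time stands still between calls to the robot, and variables do not carry over. Pictures are saved under pics/ and viewed, at most 10 in all, crops included, and the job is handed in when it is done.

Besides the shell and the picture viewer there is one more tool, called after "Emit:" as name(argument=value, ...) on one line, values as JSON. move_arm: Moves the arm, as the interface text tells. Its arguments: {"type":"object","properties":{"motion":{"type":"array"},"newtons":{"type":"number"}},"required":["motion"]}

```bash
mkdir -p pics; cat > h.py <<'E'
import numpy as np, cv2, sys
from scipy.spatial.transform import Rotation as R
from rig import get_obs, viewer, ticket
def cap(n,tag):
    d=viewer.capture(n); np.savez(f'pics/{tag}.npz',**{k:np.asarray(v) for k,v in d.items()})
    cv2.imwrite(f'pics/{tag}.png',cv2.cvtColor(d['frame'],cv2.COLOR_RGB2BGR)); return d
def ld(tag): return dict(np.load(f'pics/{tag}.npz',allow_pickle=True))
def rot(d):
    a=np.asarray(d['attitude'],float)
    return a.reshape(3,3) if a.size==9 else R.from_quat(np.r_[a[1:],a[0]]).as_matrix()
def world(d):
    z=d['range_z'].astype(float);h,w=z.shape;f=h/2/np.tan(np.radians(float(d['fovy']))/2)
    u,v=np.meshgrid(np.arange(w),np.arange(h))
    p=np.stack([(u-float(d['cx']))/f*z,-(v-float(d['cy']))/f*z,-z],-1)
    return p@rot(d).T+np.asarray(d['origin'],float)
E
python3 - <<'E'
from h import *
for n in('top','side'):
    d=cap(n,n+'0'); print(n,{k:d[k] for k in d if k not in('frame','range_z')})
o=get_obs();print(o)
a=cv2.imread('pics/top0.png')
E
```

```text
top {'fovy': 48.381784499060245, 'cx': 259.3620727709987, 'cy': 188.2163688886651, 'origin': array([0.36340739, 0.06865534, 1.38090158]), 'attitude': array([ 0.70604454,  0.05045807, -0.05809794, -0.70397423])}
side {'fovy': 53.55597361700274, 'cx': 257.29112941894715, 'cy': 192.8072389233872, 'origin': array([ 0.06898423, -0.77094911,  0.67064025]), 'attitude': array([ 0.83687746,  0.4728124 , -0.14106564, -0.23703383])}
{'time': 0.1, 'joint_pos': array([ 1.25961447e+00,  3.53587982e-01,  1.63405305e+00,  4.13756085e-05,
        1.15518959e+00, -2.39081821e-03]), 'qvel': array([-0.00094832, -0.00121844, -0.00275779,  0.00051541, -0.00136481,
       -0.00088059]), 'tau': array([-2.15845357e-03, -5.94905162e+01, -3.34935629e+01,  6.97665056e-02,
        1.83290604e-02, -4.48370054e-05]), 'ee_pos': array([0.18977399, 0.59498391, 0.17913598]), 'eef_rot': array([-1.15341282e-04,  1.53791070e-01,  9.88103195e-01, -6.08441872e-04]), 'force': array([-1.30549598,  0.14327007, -0.11647061]), 'moment': array([ 0.00408027, -0.000656  ,  0.00485705]), 'grip_force': 0.0, 'opening': 0.9999423514475843}
```

View pics/top0.png

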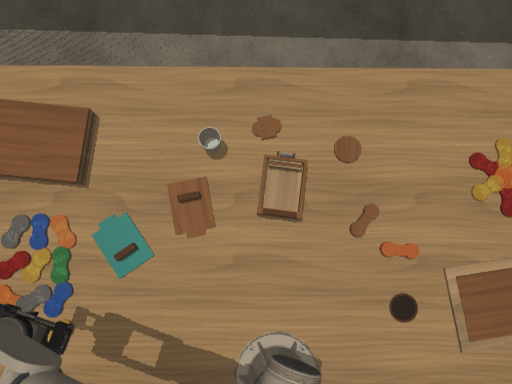

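View pics/side0.png

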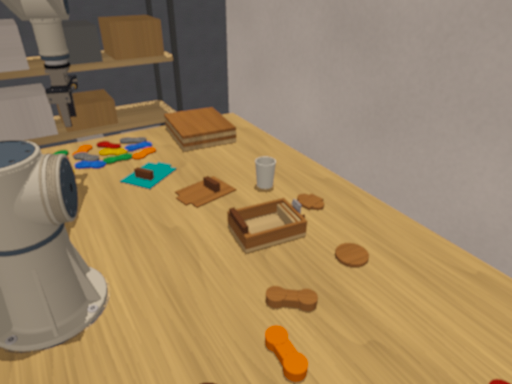

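The top picture shows the plain waisted tile at about (365,220), the case at (283,187) with its slot end toward the robot, and the wooden lid at (191,207), rib at (189,197). The cup is at (210,139), the cross at (266,127) and the round tile at (347,149). The orange tile and turquoise lid are decoys.

```bash
cat >> h.py <<'E'
def blob(d,win,zlo,zhi):
    P=world(d);u0,u1,v0,v1=win;Q=P[v0:v1,u0:u1].reshape(-1,3)
    return Q[(Q[:,2]>zlo)&(Q[:,2]<zhi)]
def rect(Q):
    (c,s,a)=cv2.minAreaRect((Q[:,:2]*1000).astype(np.float32)); return np.round(c,1),np.round(s,1),round(a,1),len(Q),np.round(1000*np.median(Q[:,2]),1)
E
python3 - <<'E'
from h import *
d=ld('top0');P=world(d)
print('table z',[np.round(P[v,u],4) for v,u in((240,320),(210,240),(170,380),(260,190))])
for n,w,lo,hi in (('tile',(345,385,200,240),.012,.04),('lid',(160,222,172,242),.003,.012),('rib',(160,222,172,242),.022,.06),('rim',(250,315,148,225),.042,.056),('bridge',(250,315,200,225),.06,.085),('catch',(250,315,145,170),.06,.085),('cup',(195,225,122,158),.07,.12)):
    Q=blob(d,w,lo,hi)
    if len(Q)>3: print(n,rect(Q),'mean',np.round(Q.mean(0)*1000,1))
Q=blob(d,(345,385,200,240),.012,.04)[:,:2]; m=Q-Q.mean(0); w,V=np.linalg.eigh(m.T@m); print('tile axis',V[:,1],np.degrees(np.arctan2(V[1,1],V[0,1])))
# colour-rectified crops at plane z for viewing
def rectify(d,x0,x1,y0,y1,z,s):
    h,w=d['range_z'].shape;f=h/2/np.tan(np.radians(float(d['fovy']))/2)
    xs=np.arange(x1,x0,-1/s/1000);ys=np.arange(y1,y0,-1/s/1000)
    X,Y=np.meshgrid(xs,ys,indexing='ij');p=(np.stack([X,Y,0*X+z],-1)-d['origin'])@rot(d)
    return cv2.remap(d['frame'],(p[...,0]/-p[...,2]*f+float(d['cx'])).astype(np.float32),(-p[...,1]/-p[...,2]*f+float(d['cy'])).astype(np.float32),cv2.INTER_CUBIC)[...,::-1]
A=rectify(d,.30,.60,-.30,.40,.05,1.1)
cv2.imwrite('pics/r0.png',A)
print(A.shape)
E
```

```text
table z [array([ 0.4097, -0.1415, -0.0011]), array([0.5054, 0.1165, 0.0024]), array([ 0.64  , -0.3447, -0.0013]), array([ 0.3453,  0.2752, -0.0077])]
tile (array([ 472.8, -281.4]), array([ 47.9, 119.7]), 51.0, 473, np.float64(23.3)) mean [ 472.6 -281.2   23.1]
lid (array([517.2, 277.7]), array([226. , 199.8]), 0.8, 1999, np.float64(6.1)) mean [512.3 274.8   6.4]
rib (array([545.8, 281. ]), array([20.9, 70.5]), 11.8, 156, np.float64(35.8)) mean [545.4 280.3  35.4]
rim (array([579.2, -17.8]), array([140.2, 194.8]), 82.8, 730, np.float64(48.9)) mean [599.4 -20.3  48.7]
bridge (array([490.5,  -7. ]), array([103.3,  16.5]), 82.9, 185, np.float64(71.0)) mean [490.2  -6.6  70.9]
catch (array([673.3, -29. ]), array([38.1, 12.5]), 89.8, 51, np.float64(69.1)) mean [673.4 -28.8  68.8]
cup (array([720.3, 211.2]), array([68.6, 69.7]), 89.9, 176, np.float64(91.4)) mean [724.3 212.4  88.4]
tile axis [-0.78109019  0.62441822] 141.36050118016252
(330, 770, 3)
```

View pics/r0.png

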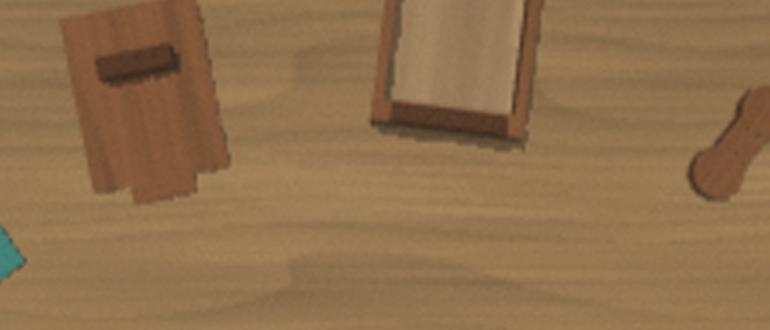

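The rectified crop shows the lid with its tongue at the bottom (165,195) and rib at (138,63), the bridge at (450,118) and the tile at the right edge. Case yaw is about -7.1°, slot about (498,-8) mm, bay about (570,-17) mm. The tile is at (473,-281) mm with its axis at 141.3°. I'm moving to the tile now.

Emit:
move_arm(motion=[14, -44, 0, 0, 0, -0.018, 60, 14, -44, 0, 0, 0, -0.018, 60, 14, -44, 0, 0, 0, -0.018, 60, 14, -44, 0, 0, 0, -0.018, 60, 14, -44, 0, 0, 0, -0.018, 60], newtons=20)

```text
time: 0.6
ee_pos: [0.26, 0.3735, 0.1795]
eef_rot: [-0.0, 0.198, 0.98, -0.0]
force: [0.9, 1.0, 0.2]
opening: 0.651
grip_force: 0.0
```

Emit:
move_arm(motion=[14, -44, 0, 0, 0, -0.018, 60, 14, -44, 0, 0, 0, -0.018, 60, 14, -44, 0, 0, 0, -0.018, 60, 14, -44, 0, 0, 0, -0.018, 60, 14, -44, 0, 0, 0, -0.018, 60])

```text
time: 1.1
ee_pos: [0.3299, 0.1537, 0.1798]
eef_rot: [0.0, 0.242, 0.97, 0.0]
force: [0.7, 0.6, -0.3]
opening: 0.655
grip_force: 0.0
```

Emit:
move_arm(motion=[14, -44, 0, 0, 0, -0.018, 60, 14, -44, 0, 0, 0, -0.018, 60, 14, -44, 0, 0, 0, -0.018, 60, 14, -44, 0, 0, 0, -0.018, 60, 14, -44, 0, 0, 0, -0.018, 60])

```text
time: 1.6
ee_pos: [0.4, -0.0666, 0.1799]
eef_rot: [0.0, 0.286, 0.958, 0.0]
force: [1.3, 0.2, 0.2]
opening: 0.651
grip_force: 0.0
```

Emit:
move_arm(motion=[14, -44, 0, 0, 0, -0.018, 60, 14, -44, 0, 0, 0, -0.018, 60, 14, -44, 0, 0, 0, -0.018, 60, 14, -44, 0, 0, 0, -0.018, 60, 14, -44, 0, 0, 0, -0.018, 60])

```text
time: 2.1
ee_pos: [0.47, -0.2865, 0.1795]
eef_rot: [-0.0, 0.329, 0.944, 0.0]
force: [1.3, -0.3, 0.5]
opening: 0.652
grip_force: 0.0
```

Emit:
move_arm(motion=[1.5, 2.5, -45, 0, 0, 0, 60, 1.5, 2.5, -45, 0, 0, 0, 60, 0, 0, -45, 0, 0, 0, 60, 0, 0, -30, 0, 0, 0, 60, 0, 0, -9, 0, 0, 0, 60])

```text
time: 2.6
ee_pos: [0.4705, -0.2782, 0.0024]
eef_rot: [-0.003, 0.328, 0.945, 0.001]
force: [0.2, -0.0, -0.1]
opening: 0.651
grip_force: 0.0
```

Emit:
move_arm(motion=[0, 0, 0, 0, 0, 0, 20, 0, 0, 0, 0, 0, 0, 20, 0, 0, 0, 0, 0, 0, 20, 0, 0, 0, 0, 0, 0, 20, 0, 0, 20, 0, 0, 0, 20])

```text
time: 3.1
ee_pos: [0.472, -0.279, 0.0253]
eef_rot: [-0.001, 0.328, 0.945, 0.0]
force: [0.2, -0.5, -0.5]
opening: 0.24
grip_force: 0.0
```

```bash
python3 - <<'E'
from h import *
d=cap('side','side1'); a=cv2.imread('pics/side1.png')[200:384,200:420]; cv2.imwrite('pics/side1c.png',cv2.resize(a,None,fx=3,fy=3,interpolation=cv2.INTER_CUBIC))
print(get_obs()['opening'],get_obs()['grip_force'],get_obs()['ee_pos'])
t=cap('top','top1')
E
```

```text
0.22065687514657184 0.0 [ 0.47417964 -0.28027247  0.02905899]
```

View pics/side1c.png

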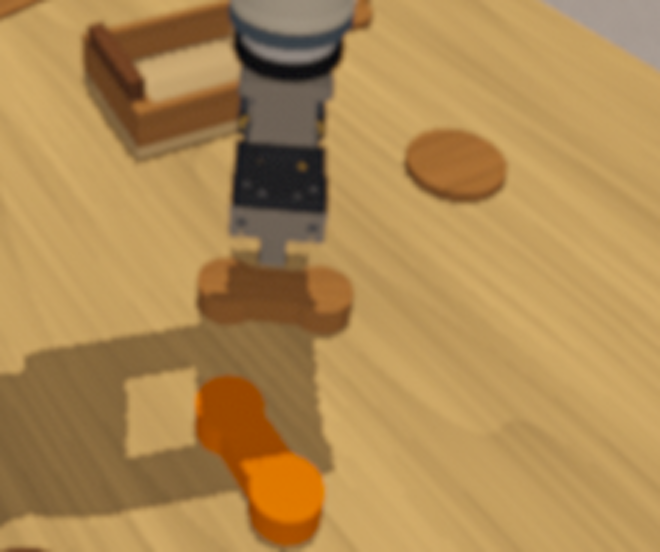

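The crop shows the tile at (275,295) still flat on the table, with the fingertips above it at (273,255), so the grasp slipped. I'll compare the tile's pose before and after.

```bash
python3 - <<'E'
from h import *
for t in('side0','side1'):
    d=ld(t); Q=blob(d,(255,325,280,315),.012,.028); Q=Q[(abs(Q[:,0]-.472)<.09)&(abs(Q[:,1]+.281)<.09)]
    Q=Q[Q[:,2]>.019]
    print(t,rect(Q),Q.mean(0)*1000)
E
```

```text
side0 (array([ 475.1, -283.1]), array([ 49.4, 117.4]), 52.6, 736, np.float64(24.8)) [ 474.14271719 -285.21892538   24.54387152]
side1 (array([ 475. , -282.9]), array([ 51.7, 117.4]), 50.7, 725, np.float64(24.8)) [ 474.06179356 -284.88038148   24.61025596]
```

Emit:
move_arm(motion=[0, 0, 10, 0, 0, 0, 65, 0, 0, 0, 0, 0, 0, 65, 0, 0, 0, 0, 0, 0, 65, 0, 0, 0, 0, 0, 0, 65, 0, 0, 0, 0, 0, 0, 65])

```text
time: 3.7
ee_pos: [0.4727, -0.2794, 0.0353]
eef_rot: [-0.0, 0.328, 0.945, 0.0]
force: [0.1, 0.6, 0.9]
opening: 0.63
grip_force: 0.0
```

Emit:
move_arm(motion=[1, -2.5, 0, 0, 0, 0, 65, 0, 0, -16, 0, 0, 0, 65, 0, 0, -15, 0, 0, 0, 65, 0, 0, 0, 0, 0, 0, 65, 0, 0, 0, 0, 0, 0, 20])

```text
time: 4.2
ee_pos: [0.4738, -0.282, 0.0047]
eef_rot: [-0.0, 0.328, 0.945, 0.0]
force: [1.1, -1.0, 0.0]
opening: 0.645
grip_force: 0.0
```

Emit:
move_arm(motion=[0, 0, 0, 0, 0, 0, 20, 0, 0, 0, 0, 0, 0, 20, 0, 0, 0, 0, 0, 0, 20, 0, 0, 0, 0, 0, 0, 20, 0, 0, 0, 0, 0, 0, 20])

```text
time: 4.7
ee_pos: [0.474, -0.2821, 0.005]
eef_rot: [0.0, 0.328, 0.945, -0.0]
force: [-0.4, -0.2, 0.3]
opening: 0.227
grip_force: 0.0
```

```bash
python3 - <<'E'
from h import *
o=get_obs();print(o['opening'],o['grip_force'],o['ee_pos'],o['joint_pos'])
d=cap('side','side2'); a=cv2.imread('pics/side2.png')[220:340,240:340]; cv2.imwrite('pics/side2c.png',cv2.resize(a,None,fx=5,fy=5,interpolation=cv2.INTER_CUBIC))
P=world(d)
for v in range(270,312,4): print(v,[tuple(np.round(P[v,u]*1000).astype(int)) for u in (275,285,292,300)])
E
```

```text
0.22691826593665693 0.0 [ 0.47403766 -0.2820907   0.00496917] [-5.39511560e-01  4.69764919e-01  1.92129615e+00 -4.66536018e-06
  7.50250714e-01 -1.44154155e+00]
270 [(np.int64(504), np.int64(-176), np.int64(1)), (np.int64(410), np.int64(-336), np.int64(171)), (np.int64(422), np.int64(-344), np.int64(171)), (np.int64(434), np.int64(-352), np.int64(171))]
274 [(np.int64(496), np.int64(-188), np.int64(1)), (np.int64(404), np.int64(-345), np.int64(171)), (np.int64(415), np.int64(-353), np.int64(171)), (np.int64(427), np.int64(-361), np.int64(172))]
278 [(np.int64(489), np.int64(-198), np.int64(-1)), (np.int64(406), np.int64(-344), np.int64(159)), (np.int64(413), np.int64(-356), np.int64(164)), (np.int64(427), np.int64(-363), np.int64(163))]
282 [(np.int64(480), np.int64(-211), np.int64(1)), (np.int64(410), np.int64(-339), np.int64(142)), (np.int64(420), np.int64(-348), np.int64(144)), (np.int64(432), np.int64(-358), np.int64(146))]
286 [(np.int64(457), np.int64(-243), np.int64(25)), (np.int64(410), np.int64(-340), np.int64(132)), (np.int64(420), np.int64(-349), np.int64(134)), (np.int64(
[... 487 characters left out ...]
56), np.int64(-285), np.int64(24)), (np.int64(469), np.int64(-294), np.int64(26)), (np.int64(484), np.int64(-304), np.int64(26))]
302 [(np.int64(433), np.int64(-279), np.int64(20)), (np.int64(454), np.int64(-288), np.int64(16)), (np.int64(467), np.int64(-298), np.int64(18)), (np.int64(482), np.int64(-308), np.int64(19))]
306 [(np.int64(433), np.int64(-279), np.int64(7)), (np.int64(455), np.int64(-288), np.int64(2)), (np.int64(467), np.int64(-299), np.int64(6)), (np.int64(480), np.int64(-311), np.int64(9))]
310 [(np.int64(430), np.int64(-285), np.int64(1)), (np.int64(449), np.int64(-297), np.int64(2)), (np.int64(463), np.int64(-305), np.int64(1)), (np.int64(478), np.int64(-314), np.int64(1))]
```

View pics/side2c.png

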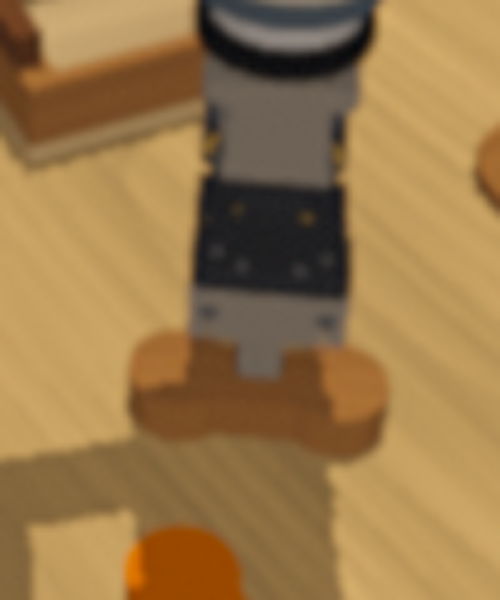

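The crop shows the near finger ending at (260,375), at the tile's top. Depth puts the tip about 30–40 mm above the TCP reading, so the reported z looks too low. I'll open the fingers and check the tip height from the picture.

Emit:
move_arm(motion=[0, 0, 0, 0, 0, 0, 70, 0, 0, 0, 0, 0, 0, 70, 0, 0, 0, 0, 0, 0, 70, 0, 0, 0, 0, 0, 0, 70, 0, 0, 0, 0, 0, 0, 70])

```text
time: 5.25
ee_pos: [0.4739, -0.282, 0.0048]
eef_rot: [-0.0, 0.328, 0.945, -0.0]
force: [0.1, -0.3, -0.3]
opening: 0.63
grip_force: 0.0
```

```bash
python3 - <<'E'
from h import *
d=cap('side','side3'); P=world(d)
a=cv2.imread('pics/side3.png')[270:320,260:320]; cv2.imwrite('pics/side3c.png',cv2.resize(a,None,fx=10,fy=10,interpolation=cv2.INTER_CUBIC))
for v in range(284,312,2): print(v,[tuple(np.round(P[v,u]*1000).astype(int).tolist()) for u in (288,290,292,294,296)])
print(get_obs()['force'])
E
```

```text
284 [(414, -344, 139), (418, -345, 138), (421, -347, 138), (424, -350, 139), (427, -353, 139)]
286 [(414, -344, 133), (417, -347, 134), (420, -350, 136), (423, -352, 135), (427, -353, 135)]
288 [(441, -311, 86), (443, -315, 89), (448, -317, 87), (448, -322, 92), (428, -353, 128)]
290 [(440, -313, 82), (444, -315, 82), (447, -318, 83), (451, -320, 83), (454, -323, 84)]
292 [(442, -312, 74), (444, -315, 76), (449, -317, 75), (453, -318, 74), (455, -322, 76)]
294 [(443, -311, 67), (445, -315, 70), (450, -316, 68), (452, -319, 70), (456, -322, 70)]
296 [(444, -310, 61), (446, -314, 62), (451, -315, 61), (452, -321, 65), (458, -320, 62)]
298 [(444, -311, 55), (446, -315, 57), (450, -316, 56), (453, -319, 57), (477, -298, 25)]
300 [(446, -308, 45), (448, -313, 48), (451, -316, 49), (454, -319, 50), (474, -302, 24)]
302 [(460, -292, 16), (463, -295, 17), (467, -298, 18), (471, -300, 17), (473, -304, 19)]
304 [(461, -292, 9), (465, -293, 8), (468, -296, 9), (470, -301, 12), (474, -303, 12)]
306 [(462, -291, 1), (463, -296, 5), (468, -298, 4), (472, -300, 4), (475, -303, 5)]
308 [(457, -297, 3), (462, -298, 2), (466, -300, 2), (470, -303, 2), (475, -304, -1)]
310 [(455, -300, 1), (459, -302, 1), (463, -305, 1), (466, -307, 1), (471, -309, 1)]
[-0.80916533 -0.28309754  1.75308002]
```

View pics/side3c.png

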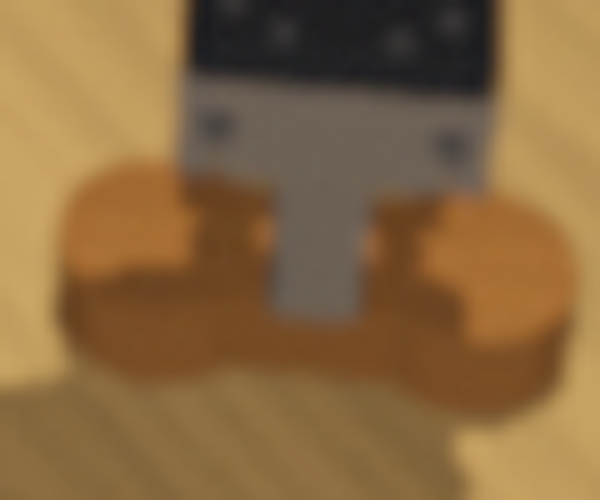

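The crop shows the near finger's tip at about (320,320), roughly 42 mm above the table while the TCP reads 5 mm. I'll go about 35 mm lower, watching the force.

Emit:
move_arm(motion=[0, 0, -10, 0, 0, 0, 70, 0, 0, -10, 0, 0, 0, 70, 0, 0, -8, 0, 0, 0, 70, 0, 0, -4, 0, 0, 0, 70, 0, 0, 0, 0, 0, 0, 70])

```text
time: 5.8
ee_pos: [0.4733, -0.2817, -0.0282]
eef_rot: [-0.001, 0.328, 0.945, 0.0]
force: [0.7, -0.1, 0.7]
opening: 0.76
grip_force: 0.0
```

```bash
python3 - <<'E'
from h import *
d=cap('side','side4'); P=world(d)
for v in range(294,316,2): print(v,[tuple(np.round(P[v,u]*1000).astype(int).tolist()) for u in (288,290,292,294,296)])
print(get_obs()['force'],get_obs()['ee_pos'])
E
```

```text
294 [(416, -344, 111), (419, -346, 111), (421, -350, 113), (424, -352, 113), (427, -355, 114)]
296 [(417, -343, 104), (419, -347, 106), (422, -350, 107), (425, -352, 107), (429, -354, 107)]
298 [(417, -343, 98), (418, -348, 102), (422, -349, 101), (425, -353, 102), (428, -355, 103)]
300 [(438, -318, 58), (441, -321, 59), (445, -323, 59), (449, -325, 59), (428, -356, 98)]
302 [(439, -317, 51), (441, -322, 54), (445, -323, 53), (449, -325, 52), (474, -303, 19)]
304 [(439, -318, 45), (442, -321, 47), (446, -322, 46), (449, -326, 48), (475, -302, 11)]
306 [(440, -317, 39), (444, -319, 38), (447, -322, 39), (450, -325, 40), (474, -304, 6)]
308 [(69, -771, 671), (445, -319, 31), (447, -323, 34), (451, -325, 33), (474, -304, 1)]
310 [(441, -318, 26), (445, -319, 24), (448, -322, 25), (451, -325, 27), (470, -310, 2)]
312 [(440, -318, 21), (446, -318, 17), (449, -321, 18), (453, -323, 18), (467, -314, 0)]
314 [(448, -310, 1), (452, -312, 2), (456, -314, 0), (459, -317, 2), (463, -319, 1)]
[0.08661438 0.1191213  0.80421033] [ 0.47362918 -0.28186291 -0.02773616]
```

Emit:
move_arm(motion=[0, 0, -4, 0, 0, 0, 70, 0, 0, -4, 0, 0, 0, 70, 0, 0, 0, 0, 0, 0, 20, 0, 0, 0, 0, 0, 0, 20, 0, 0, 0, 0, 0, 0, 20])

```text
time: 6.35
ee_pos: [0.4749, -0.2827, -0.0344]
eef_rot: [0.001, 0.328, 0.945, -0.0]
force: [-1.3, -0.7, 7.9]
opening: 0.521
grip_force: 3.8
```

Emit:
move_arm(motion=[0, 0, 0, 0, 0, 0, 20, 0, 0, 0, 0, 0, 0, 20, 0, 0, 0, 0, 0, 0, 20, 0, 0, 0, 0, 0, 0, 20, 0, 0, 0, 0, 0, 0, 20])

```text
time: 6.85
ee_pos: [0.4749, -0.2828, -0.0344]
eef_rot: [0.001, 0.328, 0.945, -0.0]
force: [-0.3, -0.4, 7.6]
opening: 0.369
grip_force: 21.8
```

Contact at reading -34 mm shows the z offset is about -34.5 mm (true = reading + 34.5). The tile is gripped at 34 mm with 22 N. I'll lift it and carry it to the bay.

Emit:
move_arm(motion=[0, 0, 20, 0, 0, 0, 20, 0, 0, 45, 0, 0, 0, 20, 0, 0, 40, 0, 0, 0, 20, 12, 33, 0, 0, 0, 0.069, 20, 12, 33, 0, 0, 0, 0.069, 20])

```text
time: 7.35
ee_pos: [0.4991, -0.2164, 0.0713]
eef_rot: [0.002, 0.262, 0.965, -0.0]
force: [0.3, 0.9, -1.2]
opening: 0.366
grip_force: 20.0
```

Emit:
move_arm(motion=[12, 33, 0, 0, 0, 0.069, 20, 12, 33, 0, 0, 0, 0.069, 20, 12, 33, 0, 0, 0, 0.069, 20, 12, 33, 0, 0, 0, 0.069, 20, 12, 33, 0, 0, 0, 0.069, 20])

```text
time: 7.85
ee_pos: [0.5582, -0.0496, 0.0696]
eef_rot: [0.0, 0.091, 0.996, -0.0]
force: [0.7, -0.9, -2.2]
opening: 0.368
grip_force: 20.0
```

Emit:
move_arm(motion=[12, 33, 0, 0, 0, 0.069, 20, 0, 0, 0, 0, 0, 0, 20, 0, 0, 0, 0, 0, 0, 20])

```text
time: 8.15
ee_pos: [0.5697, -0.0175, 0.0695]
eef_rot: [-0.0, 0.058, 0.998, -0.0]
force: [0.5, 0.2, -1.3]
opening: 0.369
grip_force: 20.0
```

```bash
python3 - <<'E'
from h import *
d=cap('side','side5');cap('top','top5'); P=world(d)
a=cv2.imread('pics/side5.png')[130:270,200:330]; cv2.imwrite('pics/side5c.png',cv2.resize(a,None,fx=4,fy=4,interpolation=cv2.INTER_CUBIC))
o=get_obs();print(o['force'],o['ee_pos'],o['eef_rot'],o['opening'],o['grip_force'])
E
```

```text
[ 0.53096274  0.8341871  -1.81670185] [ 0.56936529 -0.01875397  0.06953859] [-3.37384190e-04  5.88353373e-02  9.98267633e-01 -1.50033643e-04] 0.36987351909797206 19.998013079166412
```

View pics/side5c.png

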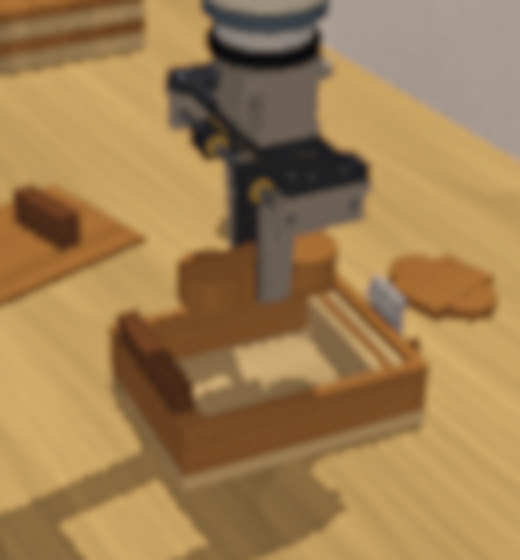

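The crop shows the tile held level above the case, at (255,275), with the empty bay at (270,365). I'll check the tile's centre from depth.

```bash
python3 - <<'E'
from h import *
d=ld('side5');P=world(d)
W=(235,290,183,210)
Q=blob(d,W,.08,.16); print(np.percentile(Q[:,2]*1000,[1,25,50,75,99]))
c,s=np.cos(np.radians(-7.1)),np.sin(np.radians(-7.1))
B=np.array([569.8,-16.9])
for zl,zh in((.085,.12),(.12,.14)):
    q=blob(d,W,zl,zh); q=q[(abs(q[:,0]-.57)<.09)&(abs(q[:,1]+.018)<.06)]
    e=(q[:,:2]*1000-B); u=e@[c,s]; v=e@[-s,c]
    print(zl,len(q),'u',np.percentile(u,[0,2,98,100]).round(1),'v',np.percentile(v,[0,2,50,98,100]).round(1),'z',np.percentile(q[:,2]*1000,[0,50,100]).round(1))
E
```

```text
[105.9785422  119.70173502 128.38156436 130.54607931 156.93551069]
0.085 169 u [-59.2 -58.4  50.   58. ] v [-32.9 -31.  -21.3   3.7   5.5] z [104.3 113.5 120. ]
0.12 397 u [-59.2 -57.1  54.9  59.3] v [-34.4 -32.5 -10.3  22.   30.4] z [120.1 128.8 140. ]
```

Emit:
move_arm(motion=[0, 0, -35, 0, 0, 0, 20, 0, 0, -30, 0, 0, 0, 20, 0, 0, -20, 0, 0, 0, 20, 0, 0, -6, 0, 0, 0, 20, 0, 0, -2, 0, 0, 0, 20])

```text
time: 8.75
ee_pos: [0.5693, -0.0189, -0.0237]
eef_rot: [-0.001, 0.059, 0.998, -0.0]
force: [0.4, -0.4, -2.2]
opening: 0.364
grip_force: 20.0
```

Emit:
move_arm(motion=[0, 0, 0, 0, 0, 0, 20, 0, 0, 0, 0, 0, 0, 55, 0, 0, 0, 0, 0, 0, 55, 0, 0, 0, 0, 0, 0, 55, 0, 0, 0, 0, 0, 0, 55])

```text
time: 9.25
ee_pos: [0.5703, -0.018, -0.0227]
eef_rot: [0.0, 0.058, 0.998, 0.0]
force: [0.3, -0.2, 0.3]
opening: 0.598
grip_force: 0.0
```

Emit:
move_arm(motion=[0, 0, 0, 0, 0, 0, 55, 0, 0, 20, 0, 0, 0, 55, 0, 0, 40, 0, 0, 0, 55, 0, 0, 45, 0, 0, 0, 55, 0, 0, 45, 0, 0, 0, 55])

```text
time: 9.75
ee_pos: [0.5694, -0.018, 0.1282]
eef_rot: [-0.0, 0.058, 0.998, -0.0]
force: [-0.0, -0.2, 0.4]
opening: 0.597
grip_force: 0.0
```

Emit:
move_arm(motion=[-2.7, 33, 0, 0, 0, -0.139, 55, -2.7, 33, 0, 0, 0, -0.139, 55, -2.7, 33, 0, 0, 0, -0.139, 55, -2.7, 33, 0, 0, 0, -0.139, 55, -2.7, 33, 0, 0, 0, -0.139, 55], newtons=40)

```text
time: 10.25
ee_pos: [0.5561, 0.1482, 0.1269]
eef_rot: [0.0, 0.397, 0.918, 0.0]
force: [0.7, -0.8, -0.5]
opening: 0.596
grip_force: 0.0
```

Emit:
move_arm(motion=[-2.7, 33, 0, 0, 0, -0.139, 55, -2.7, 33, 0, 0, 0, -0.139, 55, -2.7, 33, 0, 0, 0, -0.139, 55, -2.7, 33, 0, 0, 0, -0.139, 55, 0, 0, 0, 0, 0, 0, 55])

```text
time: 10.75
ee_pos: [0.5453, 0.2825, 0.1268]
eef_rot: [-0.0, 0.633, 0.774, 0.001]
force: [0.8, -0.3, 1.2]
opening: 0.598
grip_force: 0.0
```

```bash
python3 - <<'E'
from h import *
t=cap('top','top6'); P=world(t)
# tile in bay
c,s=np.cos(np.radians(-7.1)),np.sin(np.radians(-7.1))
q=blob(t,(258,310,155,220),.022,.042); e=q[:,:2]*1000-[569.8,-16.9];u=e@[c,s];v=e@[-s,c];k=(abs(u)<66)&(abs(v)<55)
print('tile in bay',k.sum(),rect(q[k]),'u',u[k].min(),u[k].max(),'v',v[k].min(),v[k].max())
# lid from colour: table-plane difference; use top0 & side0 colour edges
from scipy.spatial import cKDTree
for n,w in(('top0',(160,222,172,242)),('side0',(170,240,170,212))):
    d=ld(n);P=world(d)
    u0,u1,v0,v1=w; f=cv2.cvtColor(d['frame'],cv2.COLOR_RGB2HSV)[v0:v1,u0:u1].astype(int); p=P[v0:v1,u0:u1]
    rib=p[(p[...,2]>.025)&(p[...,2]<.05)]; print(n,'rib',rect(rib),rib.mean(0)*1000)
    ref=d['frame'][v0:v1,u0:u1].astype(int); m=((ref[...,0]-ref[...,2]).clip(0)>-1)&(ref.sum(-1)<np.percentile(ref.sum(-1),75)*0.86)
    m=cv2.morphologyEx(m.astype(np.uint8),cv2.MORPH_OPEN,np.ones((3,3)))
    nl,l,st,_=cv2.connectedComponentsWithStats(m); b=l==1+np.argmax(st[1:,4]); q=p[b]; q=q[(q[:,2]>-.01)&(q[:,2]<.02)]
    print(n,'lid',rect(q))
o=get_obs();print(o['ee_pos'],o['eef_rot'],o['opening'])
E
```

```text
tile in bay 454 (array([569.1, -18.1]), array([ 47.4, 120. ]), 82.7, 454, np.float64(33.5)) u -60.5600274811019 59.45972375906757 v -24.85067984896808 22.51328785307355
top0 rib (array([545.8, 281.1]), array([20.9, 70.4]), 11.8, 151, np.float64(35.9)) [545.48531614 280.72911463  35.73695074]
top0 lid (array([512.4, 274.2]), array([187.4, 133.7]), 11.1, 2048, np.float64(6.0))
side0 rib (array([544.3, 183.5]), array([266.6,  33.5]), 88.6, 115, np.float64(36.2)) [545.10543029 268.33498566  35.01151532]
side0 lid (array([508.8, 280.7]), array([190.5, 163.6]), 15.2, 990, np.float64(7.4))
[0.54518672 0.28045081 0.12658444] [-3.56637952e-05  6.30498888e-01  7.76190149e-01 -6.22154724e-05] 0.5992052559922332
```

The tile sits centred in the bay. The lid's rib is at about (546,281) mm, yaw about 11.3°. I'll descend and grip it.

Emit:
move_arm(motion=[0.7, 0.5, -45, 0, 0, -0.007, 55, 0, 0, -45, 0, 0, 0, 55, 0, 0, -35, 0, 0, 0, 55, 0, 0, -20, 0, 0, 0, 55, 0, 0, -7, 0, 0, 0, 55])

```text
time: 11.3
ee_pos: [0.5447, 0.2773, -0.0277]
eef_rot: [-0.001, 0.634, 0.773, -0.002]
force: [-0.7, 0.4, -0.5]
opening: 0.597
grip_force: 0.0
```

Emit:
move_arm(motion=[0, 0, 0, 0, 0, 0, 10, 0, 0, 0, 0, 0, 0, 10, 0, 0, 0, 0, 0, 0, 10, 0, 0, 0, 0, 0, 0, 10, 0, 0, 0, 0, 0, 0, 10])

```text
time: 11.8
ee_pos: [0.547, 0.2798, -0.0242]
eef_rot: [0.0, 0.634, 0.773, 0.001]
force: [-0.9, -1.2, 5.1]
opening: 0.216
grip_force: 40.0
```

Emit:
move_arm(motion=[0, 0, 0, 0, 0, 0, 10, 0, 0, 0, 0, 0, 0, 10, 0, 0, 0, 0, 0, 0, 10])

```text
time: 12.1
ee_pos: [0.547, 0.2797, -0.0242]
eef_rot: [0.0, 0.634, 0.773, 0.001]
force: [-1.1, -1.5, 7.4]
opening: 0.212
grip_force: 40.0
```

Emit:
move_arm(motion=[0, 0, 15, 0, 0, 0, 10, 0, 0, 40, 0, 0, 0, 10, 0, 0, 45, 0, 0, 0, 10, 0, 0, 40, 0, 0, 0, 10, 12.5, -43.5, 0, 0, 0, -0.046, 10])

```text
time: 12.6
ee_pos: [0.562, 0.2409, 0.1219]
eef_rot: [0.002, 0.651, 0.759, 0.005]
force: [3.0, -1.2, -1.1]
opening: 0.216
grip_force: 40.0
```

Emit:
move_arm(motion=[12.5, -43.5, 0, 0, 0, -0.046, 10, 12.5, -43.5, 0, 0, 0, -0.046, 10, 12.5, -43.5, 0, 0, 0, -0.046, 10, 12.5, -43.5, 0, 0, 0, -0.046, 10, 12.5, -43.5, 0, 0, 0, -0.046, 10])

```text
time: 13.1
ee_pos: [0.6214, 0.0167, 0.1157]
eef_rot: [0.0, 0.735, 0.678, 0.0]
force: [0.4, -0.2, -1.5]
opening: 0.216
grip_force: 40.0
```

Emit:
move_arm(motion=[12.5, -43.5, 0, 0, 0, -0.046, 10, 0, 0, 0, -0.0103, -0.0827, 0, 10, 0, 0, 0, -0.0103, -0.0827, 0, 10, 0, 0, 0, -0.0103, -0.0827, 0, 10, 0, 0, 0, 0, 0, 0, 10])

```text
time: 13.6
ee_pos: [0.6305, -0.025, 0.1144]
eef_rot: [0.093, 0.744, 0.656, 0.082]
force: [-1.6, -1.4, -2.7]
opening: 0.215
grip_force: 40.0
```

```bash
python3 - <<'E'
from h import *
d=cap('side','side7');cap('top','top7'); P=world(d)
a=cv2.imread('pics/side7.png')[120:270,190:340]; cv2.imwrite('pics/side7c.png',cv2.resize(a,None,fx=4,fy=4,interpolation=cv2.INTER_CUBIC))
o=get_obs();print(o['force'],o['ee_pos'],o['eef_rot'],o['opening'],o['grip_force'])
q=o['eef_rot'];M=R.from_quat(np.r_[q[1:],q[0]]).as_matrix();print(M.round(4))
E
```

```text
[ 0.35249282 -0.5648934  -1.8816934 ] [ 0.63370048 -0.02491613  0.11565232] [0.09288182 0.74434652 0.65616886 0.0822415 ] 0.21249641687352128 39.99883532524109
[[ 1.254e-01  9.616e-01  2.443e-01]
 [ 9.921e-01 -1.216e-01 -3.030e-02]
 [ 5.000e-04  2.462e-01 -9.692e-01]]
```

View pics/side7c.png

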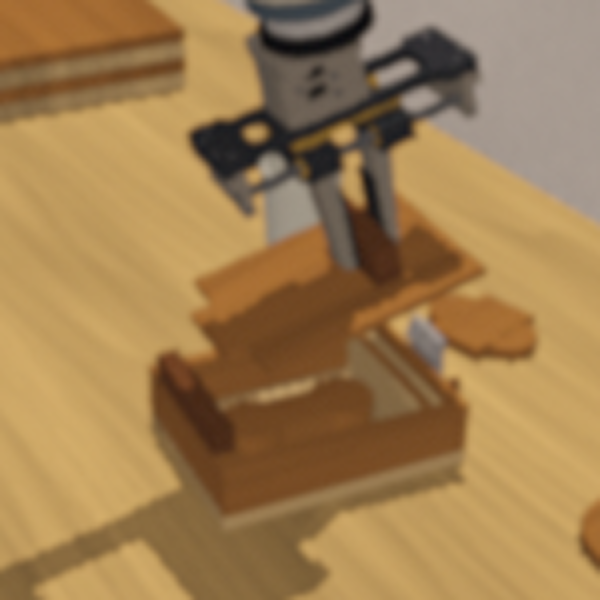

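The crop shows the tilted lid held above the case, rear raised, tongue at about (215,340) above and beyond the bridge at (195,400). I'll measure the tongue relative to the bridge.

```bash
cat >> h.py <<'E'
YW=np.radians(-7.1); C=np.array([[np.cos(YW),-np.sin(YW),0],[np.sin(YW),np.cos(YW),0],[0,0,1]])
SLOT=np.array([498.4,-8.0,50])
def lidfit(d,win,o,bias=31,tol=8):
    q=o['eef_rot'];M=R.from_quat(np.r_[q[1:],q[0]]).as_matrix()
    L=np.stack([M[:,1],-np.cross(M[:,1],M[:,2]),-M[:,2]],1)   # lid axes predicted
    if np.linalg.det(L)<0: L[:,1]*=-1
    t=np.asarray(o['ee_pos'])*1000+[0,0,bias]; tip=t-L@[127.5,0,6]
    u0,u1,v0,v1=win; Q=world(d)[v0:v1,u0:u1].reshape(-1,3)*1000
    l=(Q-tip)@L
    k=(abs(l[:,2]-6)<tol)&(l[:,0]>-15)&(l[:,0]<105)&(abs(l[:,1])<75)
    l=l[k]; A=np.c_[l[:,:2],np.ones(len(l))]
    m=np.ones(len(l),bool)
    for _ in range(6):
        co=np.linalg.lstsq(A[m],l[m,2],rcond=None)[0]; m=abs(A@co-l[:,2])<3
    l=l[m]; tg=l[(l[:,0]<12)]; 
    print('n',len(l),'plane tilt(dx,dy) off',co.round(4),' tongue n',len(tg),'xmin',np.percentile(l[:,0],[0,.5,2]).round(1),'tongue y',np.percentile(tg[:,1],[0,2,50,98,100]).round(1) if len(tg) else '',' body y',np.percentile(l[l[:,0]>25][:,1],[0,1,99,100]).round(1))
    ts=C.T@(tip-SLOT); print('pred tip in slot frame',ts.round(1), 'yaw err deg',np.degrees(np.arctan2(L[1,0],L[0,0])-YW).round(2))
    return l
E
python3 - <<'E'
from h import *
o=get_obs()
for n,w in(('top7',(225,340,120,240)),('side7',(225,320,160,230))):
    print(n); l=lidfit(ld(n),w,o)
for n,w in(('top7',(250,315,195,230)),('side7',(225,255,200,240))):
    Q=blob(ld(n),w,.062,.078); 
    if len(Q)>10:
        s=(Q*1000-SLOT)@C; s=s[(s[:,0]<6)&(s[:,0]>-25)]; print(n,'bridge in slot',rect(s/1000),'x',np.percentile(s[:,0],[2,50,98]).round(1),'y',np.percentile(s[:,1],[1,99]).round(1),'z',np.median(s[:,2]).round(1)+50)
E
```

```text
top7
n 177 plane tilt(dx,dy) off [0.0267 0.0085 5.8947]  tongue n 92 xmin [-9.7 -9.6 -8.9] tongue y [-58.9 -56.5  -3.5  59.   64.4]  body y [-63.9 -63.8  65.3  65.7]
pred tip in slot frame [14.3  0.2 59.4] yaw err deg -0.11
side7
n 1077 plane tilt(dx,dy) off [ 7.0000e-04 -9.0000e-04  6.7165e+00]  tongue n 133 xmin [-10.   -8.7  -5.4] tongue y [-65.8 -61.4  -3.6  55.   63.1]  body y [-67.7 -66.   65.1  66.8]
pred tip in slot frame [14.3  0.2 59.4] yaw err deg -0.11
top7 bridge in slot (array([-8. ,  0.2]), array([103. ,  16.5]), 90.0, 128, np.float64(20.5)) x [-16.   -7.9   0. ] y [-50.6  51.2] z 70.5
side7 bridge in slot (array([-5.9, -1.1]), array([105.,  17.]), 89.9, 180, np.float64(21.8)) x [-14.2  -7.9   2. ] y [-53.2  50.4] z 71.8
```

The lid's tongue sits about 8–9 mm further toward the robot than predicted. That fits an offset along the tool axis (fingers about 32 mm shorter than reported) and not along world z, so I'll refit with that.

```bash
sed -i 's/+\[0,0,bias\]/-M[:,2]*bias/; s/bias=31/bias=32/' h.py
python3 - <<'E'
from h import *
o=get_obs()
for n,w in(('top7',(225,340,120,240)),('side7',(225,320,160,230))):
    print(n); l=lidfit(ld(n),w,o)
    for a in range(-6,30,3):
        b=l[(l[:,0]>=a)&(l[:,0]<a+3)]
        if len(b): print(a,len(b),b[:,1].min().round(1),b[:,1].max().round(1))
E
```

```text
top7
n 177 plane tilt(dx,dy) off [0.0267 0.0085 3.7366]  tongue n 66 xmin [-2.  -2.  -1.2] tongue y [-28.  -27.4  -2.1  20.7  21.2]  body y [-63.9 -63.7  65.6  65.7]
pred tip in slot frame [ 6.4  0.2 59.5] yaw err deg -0.11
-3 12 -25.2 20.0
0 14 -28.0 20.3
3 14 -27.5 17.7
6 11 -27.2 21.2
9 15 -26.5 18.2
12 12 -20.2 18.6
15 8 -58.9 61.1
18 8 -61.3 64.5
21 8 -64.0 64.8
24 10 -63.5 65.2
27 8 -60.4 65.6
side7
n 1017 plane tilt(dx,dy) off [ 6.0000e-04 -4.0000e-04  4.7688e+00]  tongue n 71 xmin [-2.4 -1.1  2.1] tongue y [-31.4 -30.9  -1.   27.9  28.3]  body y [-67.7 -65.8  65.   66.8]
pred tip in slot frame [ 6.4  0.2 59.5] yaw err deg -0.11
-3 13 -31.4 25.1
0 14 -28.7 24.9
3 16 -31.1 27.6
6 14 -30.5 28.1
9 14 -27.8 28.3
12 16 -29.0 25.4
15 25 -64.1 61.7
18 30 -65.8 63.1
21 33 -64.1 61.8
24 33 -64.0 65.1
27 32 -62.2 61.5
```

Emit:
move_arm(motion=[9, -1.1, 0, 0, 0, 0, 10, 0, 0, -20, 0, 0, 0, 10, 0, 0, -20, 0, 0, 0, 10, 0, 0, -12, 0, 0, 0, 10, 0, 0, 0, 0, 0, 0, 10])

```text
time: 14.2
ee_pos: [0.6426, -0.0261, 0.0609]
eef_rot: [0.092, 0.744, 0.656, 0.081]
force: [0.1, -0.0, -2.0]
opening: 0.211
grip_force: 40.0
```

```bash
python3 - <<'E'
from h import *
o=get_obs();print(o['force'],o['ee_pos'])
for n,w in(('top',(225,340,120,240)),('side',(225,320,160,240))):
    d=cap(n,n+'8'); print(n); l=lidfit(d,w,o)
E
```

```text
[ 0.14463376 -0.01093338 -2.01724688] [ 0.64257145 -0.02614862  0.0608995 ]
top
n 160 plane tilt(dx,dy) off [-2.2000e-03  7.0000e-04  4.9267e+00]  tongue n 44 xmin [-1.1 -0.5  0.2] tongue y [-27.5 -27.1  -2.1  22.4  23.1]  body y [-63.4 -63.4  66.   66.1]
pred tip in slot frame [15.3  0.1  5. ] yaw err deg -0.12
side
n 965 plane tilt(dx,dy) off [3.3000e-03 2.2000e-03 5.9249e+00]  tongue n 55 xmin [-13.5   2.6   4.7] tongue y [-53.  -49.2   0.8  29.8  32.5]  body y [-66.1 -65.3  65.8  68.1]
pred tip in slot frame [15.3  0.1  5. ] yaw err deg -0.12
```

Emit:
move_arm(motion=[0, 0, -1.8, 0, 0, 0, 10, -6, 0.7, 0, 0, 0, 0, 10, -6, 0.8, 0, 0, 0, 0, 10, -5.5, 0.7, 0, 0, 0, 0, 10, -4, 0.5, 0, 0, 0, 0, 10])

```text
time: 14.8
ee_pos: [0.6206, -0.0234, 0.0612]
eef_rot: [0.093, 0.744, 0.656, 0.083]
force: [0.3, -0.2, -2.0]
opening: 0.214
grip_force: 40.0
```

Emit:
move_arm(motion=[0, 0, 0, 0, 0, 0, 10, 0, 0, 0, 0, 0, 0, 10])

```text
time: 15.0
ee_pos: [0.6215, -0.0235, 0.0612]
eef_rot: [0.094, 0.744, 0.656, 0.083]
force: [0.2, -0.0, -1.5]
opening: 0.214
grip_force: 40.0
```

```bash
python3 - <<'E'
from h import *
o=get_obs();print(o['force'],o['moment'],o['ee_pos'])
d=cap('side','side9'); l=lidfit(d,(225,320,160,240),o)
for a in range(0,30,3):
        b=l[(l[:,0]>=a)&(l[:,0]<a+3)]
        if len(b): print(a,len(b),b[:,1].min().round(1),b[:,1].max().round(1))
E
```

```text
[ 0.20089323 -0.03185934 -1.46371267] [-0.01967058  0.26639917 -0.01141364] [ 0.6214924  -0.02345933  0.06122387]
n 943 plane tilt(dx,dy) off [-4.0000e-04 -1.3000e-03  5.2418e+00]  tongue n 37 xmin [-8.1 -7.4 -6. ] tongue y [-54.2 -53.2 -10.3  52.2  52.8]  body y [-66.5 -64.3  64.6  67.2]
pred tip in slot frame [-5.9  0.1  4.8] yaw err deg -0.12
0 1 -50.5 -50.5
3 3 -52.4 -48.2
9 1 -48.8 -48.8
12 1 3.2 3.2
15 14 -27.4 29.9
18 25 -65.0 61.2
21 33 -62.6 59.3
24 29 -63.3 64.4
27 35 -63.3 64.0
```

Tongue is hooked about 6–7 mm under the bridge. I'll lower the tilt partway, then push gently toward the stop.

Emit:
move_arm(motion=[0, 0, -6, 0.0049, 0.0392, 0, 10, 0, 0, -6, 0.0049, 0.0392, 0, 10, 0, 0, 0, 0, 0, 0, 10, -1.2, 0.15, 0, 0, 0, 0, 10, -1.2, 0.15, 0, 0, 0, 0, 10])

```text
time: 15.55
ee_pos: [0.6186, -0.0232, 0.049]
eef_rot: [0.064, 0.747, 0.659, 0.057]
force: [-0.3, 0.2, -2.6]
opening: 0.214
grip_force: 40.0
```

Emit:
move_arm(motion=[0, 0, 0, 0, 0, 0, 10, 0, 0, 0, 0, 0, 0, 10])

```text
time: 15.75
ee_pos: [0.6187, -0.0231, 0.0492]
eef_rot: [0.064, 0.747, 0.659, 0.057]
force: [0.6, 0.9, -1.6]
opening: 0.214
grip_force: 40.0
```

```bash
python3 - <<'E'
from h import *
o=get_obs();print(o['force'],o['moment'],o['ee_pos'])
d=cap('side','side10'); l=lidfit(d,(225,320,160,240),o)
d=cap('top','top10'); l=lidfit(d,(225,340,120,240),o)
E
```

```text
[ 0.60124898  0.87085749 -1.62770965] [-0.11556456  0.15829121  0.04044423] [ 0.61872673 -0.02311545  0.04917967]
n 902 plane tilt(dx,dy) off [2.8000e-03 3.2000e-03 5.1367e+00]  tongue n 31 xmin [-5.4 -4.3 -3.5] tongue y [-52.7 -52.7 -18.8  51.4  54. ]  body y [-66.9 -64.8  64.3  67. ]
pred tip in slot frame [-8.8  0.1  3.1] yaw err deg -0.12
n 209 plane tilt(dx,dy) off [1.8100e-02 1.0000e-04 2.9301e+00]  tongue n 5 xmin [-5.7 -5.2  1.9] tongue y [52.6 53.1 62.3 68.8 68.9]  body y [-63.8 -63.1  65.8  66. ]
pred tip in slot frame [-8.8  0.1  3.1] yaw err deg -0.12
```

Emit:
move_arm(motion=[-0.8, 0.1, 0, 0, 0, 0, 10, -0.7, 0.1, 0, 0, 0, 0, 10, 0, 0, 0, 0, 0, 0, 10])

```text
time: 16.15
ee_pos: [0.6183, -0.023, 0.0494]
eef_rot: [0.065, 0.747, 0.659, 0.057]
force: [1.1, 0.3, -2.3]
opening: 0.213
grip_force: 40.0
```

Emit:
move_arm(motion=[-0.7, 0.1, 0, 0, 0, 0, 10, 0, 0, 0, 0, 0, 0, 10])

```text
time: 16.35
ee_pos: [0.6182, -0.0229, 0.0496]
eef_rot: [0.065, 0.747, 0.659, 0.058]
force: [5.9, -1.8, -1.5]
opening: 0.214
grip_force: 40.0
```

Emit:
move_arm(motion=[-0.7, 0.1, 0, 0, 0, 0, 10, 0, 0, 0, 0, 0, 0, 10])

```text
time: 16.55
ee_pos: [0.6181, -0.0229, 0.0499]
eef_rot: [0.065, 0.747, 0.659, 0.058]
force: [6.7, -0.8, -2.5]
opening: 0.215
grip_force: 40.0
```

Stop contact felt (6 N). Now I'll swing the lid down about the tongue.

Emit:
move_arm(motion=[0.2, 0, -4.1, 0.0036, 0.0288, 0, 10, -0.2, 0, -4.1, 0.0036, 0.0288, 0, 10, -0.5, 0.05, -4.1, 0.0036, 0.0288, 0, 10, 0, 0, 0, 0, 0, 0, 10])

```text
time: 16.95
ee_pos: [0.6171, -0.0228, 0.0368]
eef_rot: [0.032, 0.75, 0.661, 0.028]
force: [5.7, -0.1, 0.7]
opening: 0.21
grip_force: 40.0
```

Emit:
move_arm(motion=[-0.5, 0.05, -4.1, 0.0036, 0.0288, 0, 10, -0.5, 0.1, -4.1, 0.0036, 0.0288, 0, 10, 0, 0, 0, 0, 0, 0, 10])

```text
time: 17.25
ee_pos: [0.6159, -0.0226, 0.0287]
eef_rot: [0.01, 0.75, 0.661, 0.009]
force: [6.0, -0.1, 1.1]
opening: 0.213
grip_force: 40.0
```

```bash
python3 - <<'E'
from h import *
o=get_obs();print(o['force'],o['moment'],o['ee_pos'])
d=cap('side','side11'); l=lidfit(d,(225,320,160,240),o)
E
```

```text
[ 6.02548225 -0.05088795  1.05123625] [-0.12251924 -0.5756747   0.04246829] [ 0.61588556 -0.02263675  0.02872131]
n 828 plane tilt(dx,dy) off [-4.0000e-04  4.0000e-04  5.8223e+00]  tongue n 33 xmin [-4.2 -3.8 -3. ] tongue y [-68.8 -59.  -23.4  54.4  55. ]  body y [-66.2 -64.7  64.8  67.5]
pred tip in slot frame [-9.8  0.3  1.2] yaw err deg -0.12
```

Emit:
move_arm(motion=[-0.3, 0, -2.5, 0.0018, 0.0144, 0, 10, -0.2, 0, -2.5, 0.0018, 0.0144, 0, 10, 0, 0, 0, 0, 0, 0, 10, 0, 0, 0, 0, 0, 0, 10])

```text
time: 17.7
ee_pos: [0.6151, -0.0225, 0.0257]
eef_rot: [-0.0, 0.75, 0.661, 0.0]
force: [-0.3, -0.0, 16.0]
opening: 0.218
grip_force: 40.0
```

```bash
python3 - <<'E'
from h import *
o=get_obs();print(o['force'],o['moment'],o['ee_pos'],o['eef_rot'])
d=cap('side','side12'); l=lidfit(d,(225,320,160,240),o)
Q=(world(d)[165:215,255:320].reshape(-1,3)*1000-SLOT)@C
def show(Q,n):
    for a in range(120,190,6):
        b=Q[(Q[:,0]>=a)&(Q[:,0]<a+6)&(Q[:,1]<-35)&(Q[:,1]>-62)&(Q[:,2]>-8)]
        if len(b): print(n,a,len(b),'z',np.percentile(b[:,2],[5,50,95]).round(1))
show(Q,'R')
b=Q[(abs(Q[:,1])<22)&(Q[:,2]>10)&(Q[:,0]>162)&(Q[:,0]<195)]; print('catch x',np.percentile(b[:,0],[2,50,98]).round(1),'z',np.percentile(b[:,2],[2,98]).round(1),len(b))
E
```

```text
[-3.26187143e-01 -4.69246059e-04  1.60492979e+01] [-0.02404586  0.22580832  0.10494028] [ 0.61507208 -0.02249186  0.02568267] [-1.41334924e-04  7.50207213e-01  6.61202772e-01  1.04629939e-04]
n 822 plane tilt(dx,dy) off [-3.0000e-04  1.4000e-03  5.6338e+00]  tongue n 35 xmin [-4.5 -3.9 -3.1] tongue y [-54.  -53.6 -16.7  52.   53.6]  body y [-71.5 -64.8  64.9  68.6]
pred tip in slot frame [-9.9  0.3  1.7] yaw err deg -0.12
R 156 1 z [7.3 7.3 7.3]
R 162 2 z [7.3 8.2 9.1]
R 168 4 z [6.6 7.3 8.5]
R 174 2 z [6.6 6.8 7.1]
catch x [163.9 178.8 193. ] z [ 11.8 144. ] 120
```

Emit:
move_arm(motion=[0, 0, 1.5, 0, 0, 0, 10, 0, 0, 0, 0, 0, 0, 45, 0, 0, 0, 0, 0, 0, 45, 0, 0, 0, 0, 0, 0, 45, 0, 0, 0, 0, 0, 0, 45])

```text
time: 18.25
ee_pos: [0.6133, -0.0225, 0.0245]
eef_rot: [-0.002, 0.75, 0.661, -0.001]
force: [-0.1, -0.4, 0.6]
opening: 0.488
grip_force: 0.0
```

Emit:
move_arm(motion=[0, 0, 10, 0, 0, 0, 45, 0, 0, 35, 0, 0, 0, 45, 0, 0, 45, 0, 0, 0, 45, 0, 0, 45, 0, 0, 0, 45, -20, 40, 0, 0, 0, 0, 45])

```text
time: 18.75
ee_pos: [0.6, 0.015, 0.1673]
eef_rot: [0.003, 0.751, 0.66, 0.003]
force: [2.0, 1.5, -0.6]
opening: 0.489
grip_force: 0.0
```

Emit:
move_arm(motion=[-20, 45, 0, 0, 0, 0, 45, -20, 45, 0, 0, 0, 0, 45, -20, 45, 0, 0, 0, 0, 45, -20, 45, 0, 0, 0, 0, 45, 0, 0, 0, 0, 0, 0, 45])

```text
time: 19.25
ee_pos: [0.5118, 0.2019, 0.1608]
eef_rot: [-0.002, 0.749, 0.663, -0.001]
force: [-0.8, -0.9, 0.1]
opening: 0.489
grip_force: 0.0
```

```bash
python3 - <<'E'
from h import *
o=get_obs();print(o['force'],o['ee_pos'],o['opening'])
for n,w in(('top',(245,320,140,230)),('side',(220,320,180,260))):
    d=cap(n,n+'13'); u0,u1,v0,v1=w
    Q=(world(d)[v0:v1,u0:u1].reshape(-1,3)*1000-SLOT)@C
    k=(abs(Q[:,2]-6)<5)&(Q[:,0]>2)&(Q[:,0]<190)&(abs(Q[:,1])<75); q=Q[k]
    A=np.c_[q[:,:2],np.ones(len(q))];co=np.linalg.lstsq(A,q[:,2],rcond=None)[0]
    rib=Q[(Q[:,2]>30)&(Q[:,2]<45)&(abs(Q[:,0]-117)<30)]; br=Q[(Q[:,2]>17)&(Q[:,2]<25)&(Q[:,0]<8)]
    ct=Q[(Q[:,2]>14)&(Q[:,2]<30)&(Q[:,0]>160)&(Q[:,0]<195)&(abs(Q[:,1])<24)]
    print(n,len(q),'plane',co.round(4),'rib',rect(rib/1000),rib.mean(0).round(1),'bridge',br.mean(0).round(1),'catch',ct.mean(0).round(1),np.percentile(ct[:,0],[2,98]).round(1),'lid x max',np.percentile(q[:,0],99).round(1),'y',np.percentile(q[:,1],[1,99]).round(1))
t0=ld('top0');Q=(world(t0)[140:175,245:320].reshape(-1,3)*1000-SLOT)@C
ct=Q[(Q[:,2]>14)&(Q[:,2]<30)&(Q[:,0]>160)&(Q[:,0]<195)&(abs(Q[:,1])<24)];print('catch before top',ct.mean(0).round(1),np.percentile(ct[:,0],[2,98]).round(1))
t0=ld('side0');Q=(world(t0)[180:260,220:320].reshape(-1,3)*1000-SLOT)@C
ct=Q[(Q[:,2]>14)&(Q[:,2]<30)&(Q[:,0]>160)&(Q[:,0]<195)&(abs(Q[:,1])<24)];print('catch before side',ct.mean(0).round(1),np.percentile(ct[:,0],[2,98]).round(1))
a=cv2.imread('pics/side13.png')[160:270,210:330]; cv2.imwrite('pics/side13c.png',cv2.resize(a,None,fx=5,fy=5,interpolation=cv2.INTER_CUBIC))
E
```

```text
[-0.80417005 -0.9320849   0.08680045] [0.51175876 0.20186707 0.16077249] 0.48864159713185984
top 1920 plane [-3.0000e-04  1.9000e-03  5.7749e+00] rib (array([115.9,   1. ]), array([69.8, 20.7]), 89.2, 151, np.float64(35.3)) [116.2   1.5  35.3] bridge [-8.1 -1.7 21.1] catch [176.7   0.6  20.2] [171.4 181.5] lid x max 172.6 y [-65.8  66.7]
side 1399 plane [2.6000e-03 1.4400e-02 6.9784e+00] rib (array([119.2,   0.4]), array([22.3, 71.5]), 0.9, 130, np.float64(36.7)) [117.4  -1.9  36.3] bridge [-6.7 -4.2 21.8] catch [178.9  -2.3  19.5] [173.4 186. ] lid x max 175.2 y [-69.2  65.1]
catch before top [176.9   1.   20.1] [171.9 182.5]
catch before side [178.2  -3.4  19.8] [173.5 183.6]
```

View pics/side13c.png

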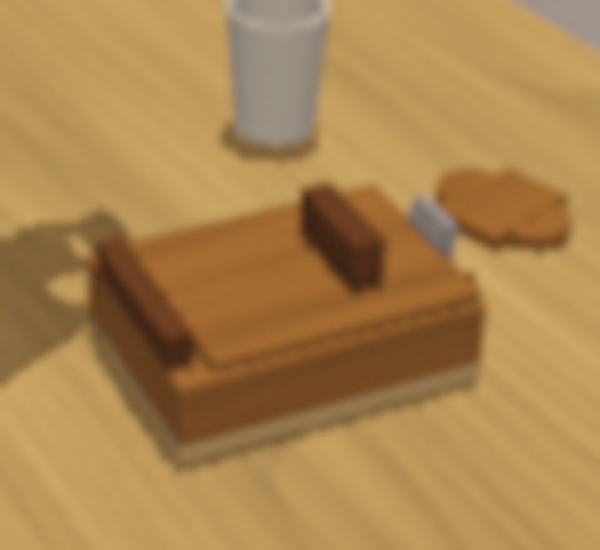

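The crop shows the lid flat on the case, its tongue under the bridge (145,300). The catch at (433,228) is back in its rest position, and the cup and cross tile haven't moved. Handing in.

```bash
python3 -c "
from rig import ticket
print(ticket.sign_off())"
```

```text
the job is handed in; nothing more can be done
None
```

The tile lies flat in the bay, the lid is hooked under the bridge and shut flat with the catch back over it, and the job was handed in at about 19 s; no verdict was returned.

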